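# Zero, shut and pin a clamshell contact jig, and hold it pressed

## Task

With the clamshell jig still open, zero its reader: press the reader's push button fully down and let it come up again. Then swing the jig's lid down onto its sprung contacts, take the pin from its parking block, and push it through the hole in the lid into the hole of the base. Press it down by its knob until the lid is fully shut and flush on the base, and finish while still holding the pin pressed down, because the contacts lift the lid again as soon as the pressure is gone; do not knock over or shift the bottles and the vial nearby.

Things in the scene. Friction and masses are not known exactly. Their poses are not given: they have to be found in the camera images.
- jig: clamshell jig, fixed to the bench: dark metal base 150 (x) x 120 (y) x 36 mm with a lab timer nested in it; origin at the centre of the underside, z up. Hinge on its +x edge (far from the robot), pin hole near its -x edge. The shut lid covers z = 36 to 48 mm. A strip of brass sprung contacts, 108 mm from the hinge axis, stands 8 mm proud of the base top
- jig_hinge (a point): middle of the lid's hinge axis, which runs along the jig's y; at (81, 0, 42) mm in the jig frame. The lid is a flat aluminium plate with a clear window, 120 mm wide, 12 mm thick, 0.25 kg, reaching from 12 to 156 mm from this axis; its mid-plane passes through the axis
- jig_hole (a point): centre of the mouth of the base's pin hole, on the base top; at (-56, 0, 36) mm in the jig frame; the hole is 12 mm across, upright, 30 mm deep, with a small chamfer
- jig_lid (a joint): angle of the lid, rad: 0 shut, 1.65 wide open, 1.15 to 1.45 at the start; at angle a its free end points to (-cos a, 0, sin a) in the jig frame. It stays where left above about 1.0; lower down it falls gently onto the contacts and rests at about 0.07. Shutting it from there takes about 6 N down at the lid hole; unpressed it springs back to 0.07
- lid_hole (a point): centre of the lid's pin hole on the lid's outer (upper) face; 137 mm from the hinge axis, 12 mm across, through the 12 mm thick lid, with a small chamfer; lies right over the base's hole when the lid is down
- reader: grey reader box 80 (x) x 96 (y) x 32 mm high, fixed to the bench, with a dark blank display and one round push button; origin at the centre of the underside
- zero_button (a joint): travel of the reader's push button, m: 0 up, 0.006 fully down; a spring of about 5 N at full travel brings it up
- zero_button_top (a point): centre of the button's top face (24 mm across) with the button as it stands
- pin_block: grey parking block 60 x 60 x 50 mm high, fixed to the bench, with one upright hole 13 mm across and 46 mm deep in the middle of its top; the pin stands in it; origin at the centre of the underside
- pin: loose pin, about 80 g, upright: origin at the centre of its collar's underside. Below it a steel shank 10 mm across, 42 mm long, tapered tip; collar 28 mm across, z = 0 to 5 mm; black round knob 20 mm across, z = 5 to 45 mm. Home, with the lid shut, the collar sits on the lid and the tip stays 6 mm above the bench
- pin_tip (a point): end of the shank, 42 mm below the pin's origin
- bottle: white sample bottle, 54 mm across and 98 mm high, loose; leave it alone
- large_bottle: amber bottle, 85 mm across and 206 mm high, loose; leave it alone
- vial: small vial, 33 mm across and 62 mm high, loose; leave it alone
Things that resemble listed ones, but are neither listed nor needed, are in the scene too. What is meant by the pin is not brown or pink, and is the smaller of those in its own colour.

How it is judged:
On the way, in this order (a step that is already met when the one before it is completed fails the run):
1. the reader's button is pressed fully down while the jig is open (value of joint zero_button above 0.005 m and value of joint jig_lid above 0.8 rad), for 0.05 s.
2. the button has come up again, the jig still open (value of joint zero_button below 0.0015 m and value of joint jig_lid above 0.8 rad), for 0.05 s.
3. the lid is down on its contacts, the pin not yet in the base's hole (value of joint jig_lid below 0.12 rad and horizontal distance between pin_tip and jig_hole above 0.02 m), for 0.2 s.
4. the pin is through the lid's hole and in the base's hole (z of pin_tip in the frame of jig below 0.026 m and horizontal distance between pin_tip and jig_hole below 0.004 m and value of joint jig_lid below 0.12 rad), for 0.1 s.
At the end, for the whole second after the job is handed in: The lid is shut within 0.018 rad (2.5 mm at the hole); the pin stands upright (0.1 rad) in both holes (within 4 mm of the axis), collar within 3 mm of the shut lid's top; fingers press the pin and the pin presses the jig with over 2.5 N; the reader's button is up (value of joint jig_lid below 0.018 rad and z of pin in the frame of jig below 0.051 m and horizontal distance between each of pin, pin_tip and jig_hole below 0.004 m and angle between pin's own z axis and vertical below 0.1 rad and contact force between pin and jig above 2.5 N and contact force between the fingers and pin above 2.5 N and value of joint zero_button below 0.0015 m); the arm keeps its last pose, push and grip.
It fails at once if the bottles or the vial were shifted or knocked over (distance of any of bottle, large_bottle, vial from where it was at the start of the episode above 0.03 m).
It also fails if it takes over 64 s, if anything falls off the work surface, if the arm or the gripper's body presses on something with over 40 N, if the wrist force passes 120 N, or if a joint passes its speed limit or range.

## Robot

A 7-joint arm with a two-finger parallel gripper is mounted at the origin on a cart in front of the work surface, level with it; the furniture and walls round the work are solid. World frame = base frame: x ahead of the robot, y to its left, z up, the work surface at z = 0. Lengths are in m, angles in rad, forces in N, time in s.
With the tool pointing down it reaches from about 0.425 to 0.925 m from the base axis. Payload 6.8 kg.
Tool frame: the origin (TCP) lies on the centre line of the jaws, within the pads' length; the fingertips stand 14 mm ahead of it and the grasp point (between the pads) lies 5 mm behind it (r.tips_ahead is the distance from the TCP to the fingertips, in m); z points along the fingers, y is the line along which they close (so a half turn about z gives the same grasp; the last joint's range is limited). The gripper opens to 85 mm and grips with 20 to 120 N. Pads are 22 mm wide; open, the fingers measure 114 mm over their backs; the gripper's body (76 mm by 85 mm) begins 54 mm behind the grasp point. The pads swing forward as they close: fully open they stand 13 mm farther back than shut.
Start: joints at [-1.379, 0.477, 0.022, 1.555, -0.011, 1.109, -0.083], TCP at [0.199, 0.645, 0.245] pointing down, gripper open.
Joint ranges: [-2.96, 2.96], [-0.34, 2.1], [-1.41, 1.46], [0.24, 2.44], [-1.37, 4.51], [0.17, 1.92], [-2.96, 2.96]. Speed limits (rad/s): [2.39, 2.39, 3.14, 3.14, 3.14, 3.14, 3.14].

## Interface

Orientations are given as a rotation vector (axis times angle).
In Python, from bench import r, eyes gives the robot as it stands.
- The arm moves only by the tool step_arm, never from a script. Its argument "rows" is a list of rows, each a list of 6 numbers: the shift along the world's x, y, z in units of 60 cm (1.0 is 60 cm), then the turn, a rotation vector about the world's x, y, z in units of pi rad (1.0 is pi rad). In form: [[x, y, z, rx, ry, rz], ...]. A call has 1 to 5 rows; each row is the pose to reach, as a shift and turn from the pose commanded when the call began, turning the shorter way round; what a row does not reach only later rows make up. A row lasts 1/12 s, in which the tool goes at most 41.7 mm and 7.16 degrees, less where a joint would pass 70% of its speed; a pose out of reach is approached as far as the arm can. A call with a number of a shift or a turn outside -1 to 1 is refused whole. A call with a gripper value outside its range is refused whole. "jaw" is the closure, from 0 (fully open) to 1 (shut), set as the call begins (left out, the last holds). The fingers move at their own pace and stop on an object; "squeeze" is the grip in N (left out, the last holds). Time passes only in rows, so rows that repeat a pose let the fingers close. It gives the time, the measured TCP pose, the force, the opening and the grip force at its end, in the units of the state.
- r.get_obs(): the state, without advancing time (a new reading comes with each control period).
- eyes.grab_frame(name): name is "side" or "top" or "wrist"; returns the picture (480x640x3 uint8, red, green, blue); there is no depth.
- eyes.camera_info(name): a dict with "mtx" (3x3 intrinsics, pixels), "extrinsics" (4x4, takes a point from camera to world coordinates); the wrist camera has in their place "tool_from_camera" (4x4, takes a point from camera to tool coordinates, whose origin is the TCP and whose axes are the flange's). Camera axes: x right, y down, z forward; pixel columns grow to the right and rows downward; lengths in m; the calibration is good to about 2 mm. The wrist camera is an equidistant fisheye: a pixel r from the principal point sees the ray r / f radians off the axis. A picture is of the moment at which its call begins: read the wrist's pose just before it. camera_info takes no time and is no camera call.
- r.hand_in(): hands the job in; it is judged then, once.
The state is a dict: "clock": time; "joints": joint angles; "qvel": joint speeds; "tau": joint torques, N m; "tcp_pos": TCP position; "orientation": TCP orientation; "contact_force": force on the tool from outside, world axes, zero at the start; "moment": the same for the moment, N m; "grip_width": finger opening in m; "gripper_force": force on a finger pad.
Only numpy, scipy, OpenCV 4.12 (cv2) and the standard library are available. Lean on these libraries where they do the work, as an engineer would, in place of code of your own. Each camera call takes 0.05 s, during which the arm holds its last target. There are 200 camera calls.

## Working session

There is one attempt and no reset: what is moved stays moved. The work goes in short steps, Python scripts to look and compute and a tool call to move; the robot and the scene stay as the last step left them, time stands still between calls to the robot, and variables do not carry over. Pictures are saved under pics/ and viewed, at most 10 in all, crops included, and the job is handed in when it is done.

Besides the shell and the picture viewer there is one more tool, called as name(argument=value, ...) on one line, values as JSON. step_arm: Moves the arm, as the interface text tells. Shifts and turns lie within -1 to 1; 1 stands for 60 cm of shift or pi rad of turn. Its arguments: {"type":"object","properties":{"rows":{"type":"array"},"jaw":{"type":"number"},"squeeze":{"type":"number"}},"required":["rows"]}

```bash
ls; mkdir -p pics
cat > h.py <<'E'
import numpy as np, cv2
from bench import r, eyes
from scipy.spatial.transform import Rotation as R
def save(n,f): 
    im=eyes.grab_frame(n); cv2.imwrite(f,im[:,:,::-1]); return im
def ray(n,u,v):
    c=eyes.camera_info(n);K=np.array(c['mtx']);E=np.array(c['extrinsics'])
    d=E[:3,:3]@np.linalg.solve(K,[u,v,1.]);return E[:3,3],d
def atz(n,u,v,z):
    o,d=ray(n,u,v);return o+d*(z-o[2])/d[2]
def tri(a,b):
    (o,d),(p,e)=ray(*a),ray(*b)
    s=np.linalg.lstsq(np.c_[d,-e],p-o,rcond=None)[0]
    x,y=o+d*s[0],p+e*s[1];return (x+y)/2,np.linalg.norm(x-y)
def proj(n,P):
    c=eyes.camera_info(n);K=np.array(c['mtx']);E=np.array(c['extrinsics'])
    q=K@(E[:3,:3].T@(np.array(P)-E[:3,3]));return q[:2]/q[2]
E
python3 - <<'E'
from h import *
save('top','pics/top.png');save('side','pics/side.png')
for n in('top','side'):
    c=eyes.camera_info(n);print(np.round(c['extrinsics'],3),np.round(c['mtx'],1))
print(r.get_obs())
E
```

```text
pics
[[ 0.029 -0.989  0.146  0.385]
 [-0.999 -0.026  0.022 -0.083]
 [-0.018 -0.147 -0.989  1.168]
 [ 0.     0.     0.     1.   ]] [[556.3   0.  311.1]
 [  0.  556.3 250.6]
 [  0.    0.    1. ]]
[[ 0.435 -0.608  0.664 -0.153]
 [-0.9   -0.285  0.329 -0.411]
 [-0.011 -0.741 -0.671  0.78 ]
 [ 0.     0.     0.     1.   ]] [[503.9   0.  314.6]
 [  0.  503.9 240.7]
 [  0.    0.    1. ]]
{'clock': 0.1, 'joints': array([-1.37906389,  0.47775295,  0.02235146,  1.55630535, -0.01151081,
        1.10930342, -0.0831038 ]), 'qvel': array([-0.00089018, -0.00050545, -0.00010268, -0.00127856, -0.00023077,
        0.00050707, -0.00121763]), 'tau': array([ 3.85512103e-03, -5.97764397e+01,  1.61333978e+00, -2.81952721e+01,
        1.27859481e-02,  4.97173503e-03, -1.46029475e-05]), 'tcp_pos': array([0.19923268, 0.64441438, 0.24441922]), 'orientation': array([-4.69187380e-01, -3.10622519e+00,  2.56904761e-03]), 'contact_force': array([ 0.24377872,  0.14620964, -0.02347995]), 'moment': array([-0.01240288, -0.06090652,  0.04274924]), 'gripper_force': 0.0, 'grip_width': 0.08538084619793336}
```

View pics/top.png

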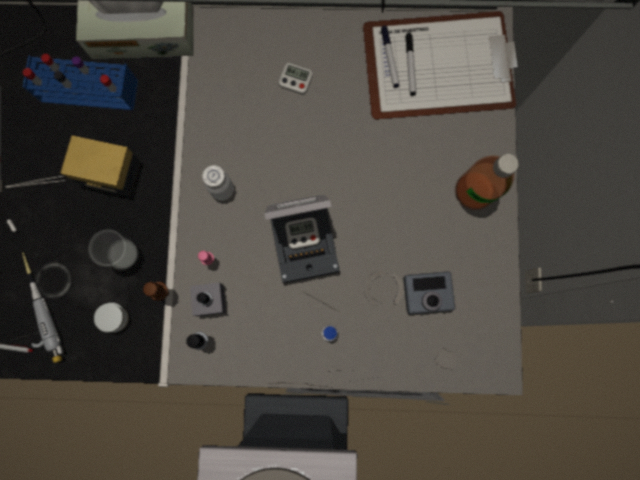

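View pics/side.png

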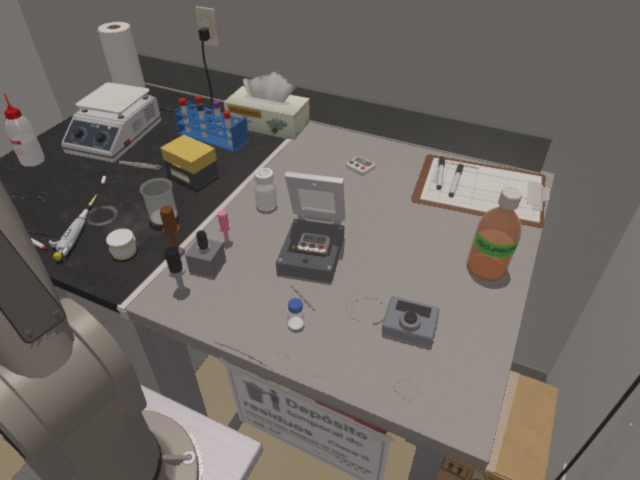

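The pin candidates in the top view are pink (206,257), brown (155,290), black in the grey block (204,298) and black free-standing (198,341). The black one in the block fits, so I'll confirm it in enlarged crops.

Run:
```python
import cv2,numpy as np
t=cv2.imread('pics/top.png');s=cv2.imread('pics/side.png')
def c(i,x,y,w,h,k): return cv2.resize(i[y:y+h,x:x+w],None,fx=k,fy=k,interpolation=cv2.INTER_CUBIC)
a=np.hstack([c(t,180,240,80,60*2,5),c(s,160,200,80,120,5)])
cv2.imwrite('pics/c1.png',np.clip(a*1.6,0,255))
b=np.vstack([np.hstack([c(t,258,190,100,100,4),c(t,390,255,100,100,4)]),np.hstack([c(s,270,165,100,50*2,4),c(s,370,280,100,100,4)])])
cv2.imwrite('pics/c2.png',cv2.resize(np.clip(b*1.6,0,255),(600,600)))
```

```text
[ WARN:0@0.028] global loadsave.cpp:1063 imwrite_ Unsupported depth image for selected encoder is fallbacked to CV_8U.
```

View pics/c1.png

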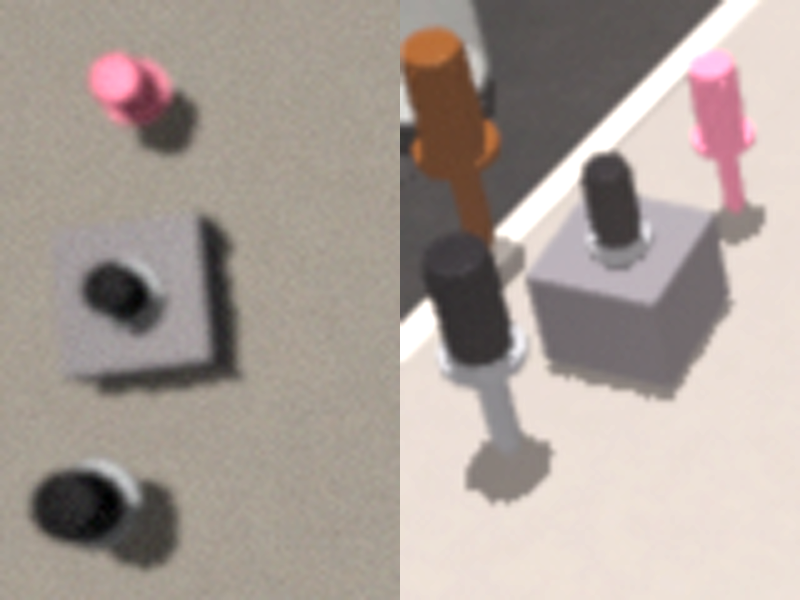

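View pics/c2.png

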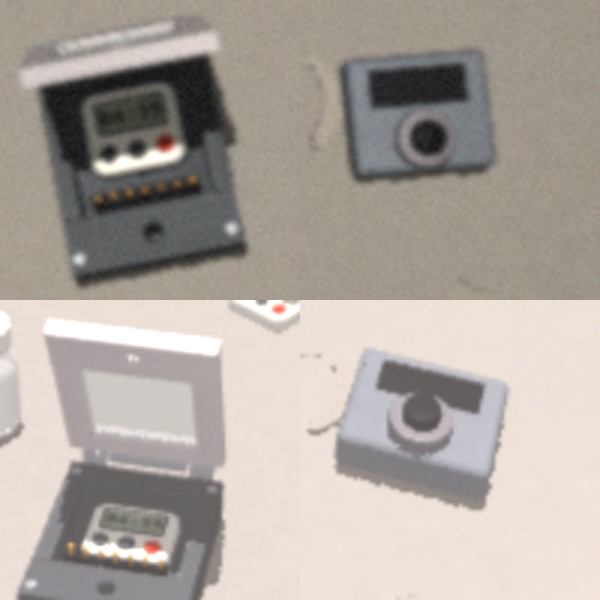

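The crops confirm it: the pin is the small black-knobbed one standing in the block, and the larger black one stands free.

Run:
```python
from h import *
np.set_printoptions(precision=4,suppress=True)
T='top';S='side'
print('knobtop',atz(T,203,297.6,.095),tri((T,203,297.6),(S,201.2,233)))
print('collar side',atz(S,203.6,249,.053))
print('block c',atz(T,206.7,299,.05))
print('hole',atz(T,309,267,.036),atz(S,305.7,260.7,.036),tri((T,309,267),(S,305.7,260.7)))
a,b=atz(T,284.7,283.3,.036),atz(T,339.7,272.7,.036);print('front corners',a,b,np.linalg.norm(a-b),np.arctan2(*(a-b)[:2]))
print('button',tri((T,433.3,300.7),(S,410.3,316.7)),atz(T,433.3,300.7,.04))
q=[atz(T,u,v,.032) for u,v in((405,275.7),(451.7,271.7),(454.7,308.3),(409.3,314))];print('reader',q,np.mean(q,0))
print('lidend',tri((T,298,210),(S,314.3,177.3)))
print('bottles',atz(T,222,190,.0),atz(T,470,195,0),atz(T,330,334,.0),atz(T,155,290,.1),atz(T,206,257,.09),atz(T,198,341,.1))
o=r.get_obs();print(R.from_rotvec(o['orientation']).as_matrix())
```

```text
knobtop [0.4459 0.1472 0.095 ] (array([0.4459, 0.1471, 0.0954]), np.float64(7.551098228295635e-05))
collar side [0.4425 0.1469 0.053 ]
block c [0.4458 0.1493 0.05  ]
hole [ 0.5178 -0.0545  0.036 ] [ 0.5181 -0.0568  0.036 ] (array([ 0.5185, -0.0554,  0.035 ]), np.float64(0.0021640065176628575))
front corners [ 0.483  -0.0058  0.036 ] [ 0.5078 -0.1175  0.036 ] 0.11443812219934556 -0.21814076416636488
button (array([ 0.4548, -0.3046,  0.0511]), np.float64(0.0006530522016522232)) [ 0.4557 -0.3071  0.04  ]
reader [array([ 0.5056, -0.2512,  0.032 ]), array([ 0.5164, -0.3463,  0.032 ]), array([ 0.442 , -0.3518,  0.032 ]), array([ 0.428 , -0.2602,  0.032 ])] [ 0.473  -0.3024  0.032 ]
lidend (array([ 0.6031, -0.0365,  0.1889]), np.float64(0.0022779164965952606))
bottles [0.6847 0.1397 0.    ] [ 0.6866 -0.3941  0.    ] [ 0.3833 -0.1012  0.    ] [0.4576 0.24   0.1   ] [0.5258 0.147  0.09  ] [0.363 0.151 0.1  ]
[[-0.9554  0.2954 -0.0004]
 [ 0.2954  0.9554 -0.0016]
 [-0.0001 -0.0016 -1.    ]]
```

step_arm(rows=[[0.2, -0.22, 0.14, 0, 0, 0], [0.2, -0.22, 0.14, 0, 0, 0], [0.2, -0.22, 0.14, 0, 0, 0], [0.2, -0.22, 0.14, 0, 0, 0], [0.2, -0.22, 0.14, 0, 0, 0]], jaw=1)

```text
clock: 0.52
tcp_pos: [0.3222, 0.51, 0.3306]
orientation: [0.474, 3.104, 0.0]
contact_force: [0.6, -0.2, 1.1]
grip_width: 0.0253
gripper_force: 0.0
```

step_arm(rows=[[0.18, -0.28, 0, 0, 0, 0], [0.18, -0.28, 0, 0, 0, 0], [0.18, -0.28, 0, 0, 0, 0], [0.18, -0.28, 0, 0, 0, 0], [0.18, -0.28, 0, 0, 0, 0]])

```text
clock: 0.93
tcp_pos: [0.4289, 0.3413, 0.3292]
orientation: [0.473, 3.106, -0.001]
contact_force: [0.9, 0.2, 0.6]
grip_width: 0.0
gripper_force: 0.0
```

step_arm(rows=[[0.12, -0.32, 0, 0, 0, 0], [0.12, -0.32, 0, 0, 0, 0], [0.12, -0.32, 0, 0, 0, 0], [0.12, -0.32, 0, 0, 0, 0], [0.12, -0.32, 0, 0, 0, 0]])

```text
clock: 1.35
tcp_pos: [0.4996, 0.1502, 0.3292]
orientation: [-0.471, -3.106, 0.0]
contact_force: [0.7, 0.2, -0.7]
grip_width: 0.0001
gripper_force: 0.0
```

step_arm(rows=[[0, -0.34, 0, 0, 0, 0], [0, -0.34, 0, 0, 0, 0], [0, -0.34, 0, 0, 0, 0], [0, -0.34, 0, 0, 0, 0], [0, -0.34, 0, 0, 0, 0]])

```text
clock: 1.77
tcp_pos: [0.4985, -0.0539, 0.3292]
orientation: [-0.471, -3.106, 0.0]
contact_force: [1.4, 0.6, -0.4]
grip_width: -0.0
gripper_force: 0.0
```

step_arm(rows=[[-0.04, -0.34, -0.05, 0, 0, 0], [-0.04, -0.34, -0.05, 0, 0, 0], [-0.04, -0.34, -0.05, 0, 0, 0], [-0.04, -0.34, -0.05, 0, 0, 0], [-0.04, -0.34, -0.05, 0, 0, 0]])

```text
clock: 2.18
tcp_pos: [0.4745, -0.2569, 0.299]
orientation: [0.469, 3.106, 0.0]
contact_force: [0.8, -0.1, -0.1]
grip_width: 0.0002
gripper_force: 0.0
```

step_arm(rows=[[-0.035, -0.08, -0.28, 0, 0, 0], [-0.035, -0.08, -0.28, 0, 0, 0], [-0.035, -0.08, -0.28, 0, 0, 0], [-0.035, -0.08, -0.28, 0, 0, 0], [-0.035, -0.08, -0.28, 0, 0, 0]])

```text
clock: 2.6
tcp_pos: [0.4497, -0.3027, 0.1257]
orientation: [-0.472, -3.096, -0.002]
contact_force: [-1.2, -0.2, -0.2]
grip_width: -0.0001
gripper_force: 0.0
```

Run:
```python
from h import *
o=r.get_obs();print(o['tcp_pos'],o['joints'],r.tips_ahead)
im=save('wrist','pics/w1.png');c=eyes.camera_info('wrist');print(c)
```

```text
[ 0.44966548 -0.30274094  0.12573042] [ 0.05132967  0.46255141  0.54450507  2.00158638 -0.33315839  0.77484914
  2.06111932] 0.014
{'mtx': array([[371.64829954,   0.        , 314.83328751],
       [  0.        , 371.64829954, 238.76206042],
       [  0.        ,   0.        ,   1.        ]]), 'tool_from_camera': array([[-1.41702695e-04, -9.57652856e-01, -2.87925314e-01,
         7.34501832e-02],
       [ 9.99998295e-01, -6.65884510e-04,  1.72261251e-03,
        -3.58731436e-04],
       [-1.84138980e-03, -2.87924579e-01,  9.57651318e-01,
        -1.27913483e-01],
       [ 0.00000000e+00,  0.00000000e+00,  0.00000000e+00,
         1.00000000e+00]])}
```

View pics/w1.png

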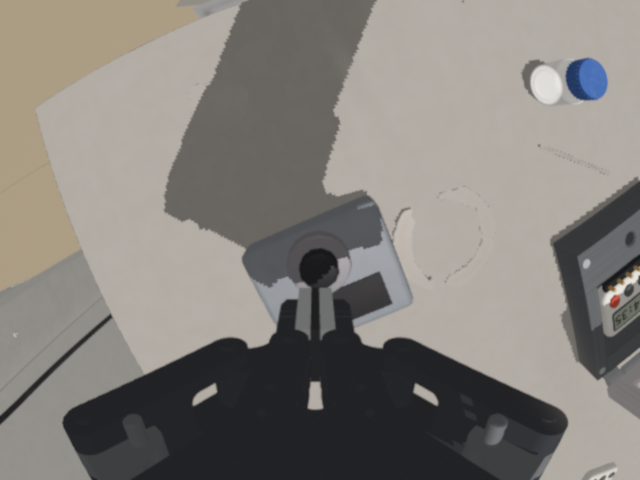

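The wrist view shows the button at (319,266), just ahead of the closed fingertips. The jig hole is at (629,239).

```bash
cat >> h.py <<'E'
def wray(u,v,p,rv):
    c=eyes.camera_info('wrist');K=c['mtx'];T=c['tool_from_camera']
    x,y=(u-K[0,2])/K[0,0],(v-K[1,2])/K[1,1];t=np.hypot(x,y)
    d=np.array([x/t*np.sin(t),y/t*np.sin(t),np.cos(t)]) if t else np.array([0,0,1.])
    M=R.from_rotvec(rv).as_matrix();return p+M@T[:3,3],M@T[:3,:3]@d
def watz(u,v,z,p,rv):
    o,d=wray(u,v,p,rv);return o+d*(z-o[2])/d[2]
E
python3 - <<'E'
from h import *
o=r.get_obs();p,rv=o['tcp_pos'],o['orientation']
print(p,rv,watz(319,266,.048,p,rv),watz(319,266,.051,p,rv),watz(629,239,.036,p,rv))
E
```

```text
[ 0.45046686 -0.30274605  0.12690218] [-4.71694677e-01 -3.09691905e+00 -2.20084821e-03] [ 0.4559167  -0.30183324  0.048     ] [ 0.45483848 -0.30154028  0.051     ] [ 0.51969215 -0.05363472  0.036     ]
```

step_arm(rows=[[0.008, 0, -0.09, 0, 0, 0], [0.008, 0, -0.09, 0, 0, 0], [0.008, 0, -0.1, 0, 0, 0], [0.008, 0, -0.105, 0, 0, 0], [0.008, 0, -0.105, 0, 0, 0]])

```text
clock: 3.07
tcp_pos: [0.46, -0.3032, 0.0696]
orientation: [0.468, 3.105, -0.0]
contact_force: [0.1, 0.4, 0.1]
grip_width: 0.0004
gripper_force: 0.0
```

step_arm(rows=[[0, 0, -0.003, 0, 0, 0], [0, 0, -0.006, 0, 0, 0], [0, 0, -0.006, 0, 0, 0]])

```text
clock: 3.32
tcp_pos: [0.4603, -0.3036, 0.0659]
orientation: [0.469, 3.104, -0.001]
contact_force: [1.0, 0.7, 2.2]
grip_width: 0.0002
gripper_force: 1.3
```

step_arm(rows=[[-0.007, 0, -0.003, 0, 0, 0], [-0.007, 0, -0.006, 0, 0, 0], [-0.007, 0, -0.008, 0, 0, 0], [-0.007, 0, -0.008, 0, 0, 0]])

```text
clock: 3.65
tcp_pos: [0.4556, -0.3037, 0.0618]
orientation: [0.47, 3.104, 0.001]
contact_force: [-2.1, 3.1, 21.2]
grip_width: 0.0001
gripper_force: 10.6
```

step_arm(rows=[[0, 0, -0.002, 0, 0, 0], [0, 0, -0.004, 0, 0, 0], [0, 0, -0.004, 0, 0, 0]])

```text
clock: 3.9
tcp_pos: [0.4557, -0.3038, 0.0614]
orientation: [0.471, 3.103, 0.003]
contact_force: [-8.8, 9.5, 44.5]
grip_width: -0.0001
gripper_force: 22.4
```

step_arm(rows=[[0, 0, 0.02, 0, 0, 0], [0, 0, 0.09, 0, 0, 0], [0, 0, 0.16, 0, 0, 0], [0, 0, 0.23, 0, 0, 0], [0, 0, 0.3, 0, 0, 0]])

```text
clock: 4.32
tcp_pos: [0.4534, -0.3028, 0.2374]
orientation: [-0.47, -3.104, -0.001]
contact_force: [1.0, -0.8, 0.1]
grip_width: -0.0001
gripper_force: 0.0
```

step_arm(rows=[[0.2, 0.25, 0.1, 0, 0, 0], [0.2, 0.25, 0.1, 0, 0, 0], [0.2, 0.25, 0.1, 0, 0, 0], [0.2, 0.25, 0.1, 0, 0, 0], [0.2, 0.25, 0.1, 0, 0, 0]])

```text
clock: 4.73
tcp_pos: [0.5758, -0.1502, 0.2966]
orientation: [-0.466, -3.106, -0.001]
contact_force: [0.4, -0.7, 0.1]
grip_width: -0.0001
gripper_force: 0.0
```

step_arm(rows=[[0.15, 0.22, 0, 0, 0, 0], [0.15, 0.22, 0, 0, 0, 0], [0.15, 0.22, 0, 0, 0, 0], [0.15, 0.22, 0, 0, 0, 0], [0.15, 0.22, 0, 0, 0, 0]])

```text
clock: 5.15
tcp_pos: [0.6673, -0.0111, 0.294]
orientation: [-0.451, -3.107, -0.005]
contact_force: [0.2, 2.1, 0.2]
grip_width: -0.0
gripper_force: 0.0
```

Run:
```python
from h import *
o=r.get_obs();print(o['tcp_pos'],o['orientation'],o['joints'])
im=save('side','pics/s2.png')
```

```text
[ 0.66734805 -0.01110231  0.29400675] [-0.4510414  -3.10686818 -0.00526994] [-0.43824662  0.46400697  0.52441433  1.54386615 -0.24652111  1.20122566
  1.41264835]
```

View pics/s2.png

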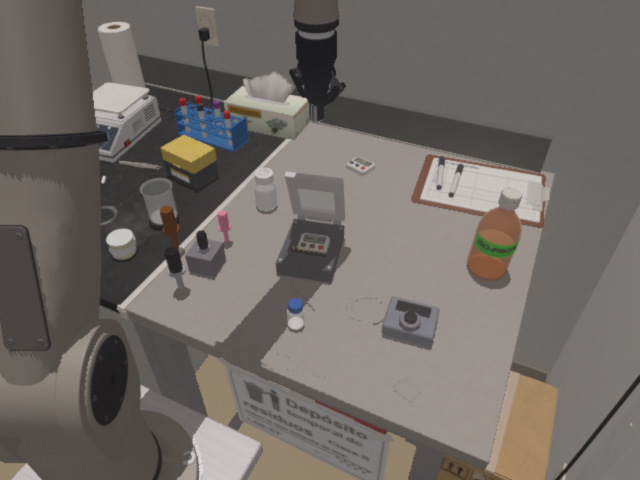

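step_arm(rows=[[0.01, -0.01, -0.215, 0, 0, 0], [0.01, -0.01, -0.215, 0, 0, 0], [0.01, -0.01, -0.215, 0, 0, 0], [0.01, -0.01, -0.215, 0, 0, 0], [0.01, -0.01, -0.215, 0, 0, 0]])

```text
clock: 5.62
tcp_pos: [0.6683, -0.0284, 0.1647]
orientation: [-0.471, -3.099, 0.003]
contact_force: [0.1, 0.7, 0.7]
grip_width: 0.0
gripper_force: 0.0
```

step_arm(rows=[[-0.02, -0.005, 0, 0, 0, 0], [-0.045, -0.01, 0, 0, 0, 0], [-0.07, -0.015, 0, 0, 0, 0], [-0.095, -0.02, 0, 0, 0, 0], [-0.12, -0.025, 0, 0, 0, 0]])

```text
clock: 6.03
tcp_pos: [0.6002, -0.0431, 0.1709]
orientation: [0.47, 3.101, 0.002]
contact_force: [-0.1, 0.3, 0.5]
grip_width: -0.0003
gripper_force: 0.3
```

step_arm(rows=[[-0.025, -0.005, 0, 0, 0, 0], [-0.05, -0.01, 0, 0, 0, 0], [-0.07, -0.015, 0, 0, 0, 0], [-0.09, -0.02, 0, 0, 0, 0], [-0.09, -0.02, 0, 0, 0, 0]])

```text
clock: 6.45
tcp_pos: [0.5442, -0.0559, 0.1702]
orientation: [0.473, 3.103, 0.002]
contact_force: [-0.4, -0.4, -0.4]
grip_width: -0.0
gripper_force: 0.0
```

step_arm(rows=[[0, 0, 0, 0, 0, 0], [0, 0, 0.0, 0, 0, 0], [0, 0, 0.05, 0, 0, 0], [0, 0, 0.1, 0, 0, 0], [0, 0, 0.15, 0, 0, 0]])

```text
clock: 6.87
tcp_pos: [0.5456, -0.0541, 0.2588]
orientation: [0.469, 3.106, -0.001]
contact_force: [0.6, 0.4, 0.2]
grip_width: 0.0003
gripper_force: 0.0
```

step_arm(rows=[[-0.1, 0.14, 0, 0, 0, 0], [-0.1, 0.14, 0, 0, 0, 0], [-0.1, 0.14, 0, 0, 0, 0], [-0.1, 0.14, 0, 0, 0, 0], [-0.1, 0.14, 0, 0, 0, 0]], jaw=0.3)

```text
clock: 7.28
tcp_pos: [0.4855, 0.0312, 0.2581]
orientation: [0.464, 3.106, 0.001]
contact_force: [-0.5, -0.5, 0.1]
grip_width: 0.059
gripper_force: 0.0
```

Run:
```python
from h import *
o=r.get_obs();print(o['tcp_pos'],o['orientation'],o['joints'],o['grip_width'])
im=save('wrist','pics/w3.png')
```

```text
[0.48554267 0.03122165 0.2580534 ] [4.64380282e-01 3.10559580e+00 1.48209113e-03] [-0.65600073  0.15242526  0.52135449  2.00745597 -0.09046122  1.00188782
  1.18296701] 0.05904053699112882
```

View pics/w3.png

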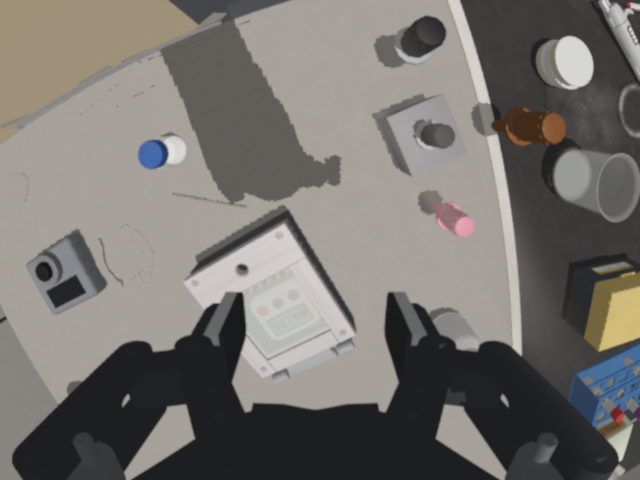

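The lid is down on its contacts. The lid hole is at about (242,269) and the pin's knob at about (440,135).

Run:
```python
from h import *
p=np.array([.48554,.03122,.25805]);rv=np.array([.46438,3.10560,.00148])
im=cv2.imread('pics/w3.png');g=cv2.cvtColor(im,cv2.COLOR_BGR2GRAY)
w=g[260:279,233:252];m=w<(w.min()+90 if 0 else 100);ys,xs=np.nonzero(m);u,v=xs.mean()+233,ys.mean()+260
print(u,v,len(xs),w.min(),np.median(w),watz(u,v,.0576,p,rv))
a=im[110:165,395:475];b=im[245:300,215:295]
cv2.imwrite('pics/c3.png',np.vstack([cv2.resize(x,None,fx=5,fy=5,interpolation=cv2.INTER_CUBIC) for x in(a,b)]))
print('pin',watz(440,135,.095,p,rv))
```

```text
242.0952380952381 267.4047619047619 42 52 190.0 [ 0.51705823 -0.0508626   0.0576    ]
pin [0.44556405 0.14888259 0.095     ]
```

View pics/c3.png

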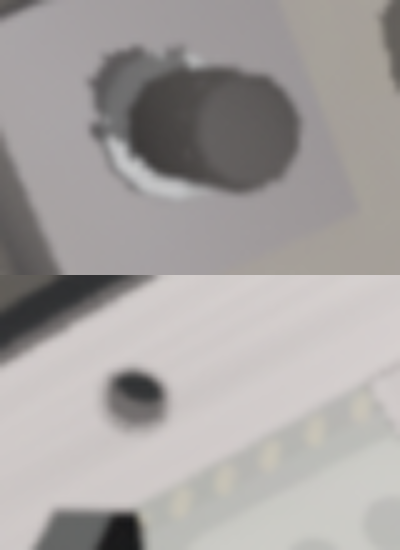

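Run:
```python
from h import *
p=np.array([.48554,.03122,.25805]);rv=np.array([.46438,3.10560,.00148])
print(watz(242.2,269.7,.0576,p,rv),watz(444.4,136,.095,p,rv),r.get_obs()['tcp_pos'])
```

```text
[ 0.5193062 -0.0516095  0.0576   ] [0.44724327 0.15239537 0.095     ] [0.48598231 0.029993   0.25796713]
```

step_arm(rows=[[-0.065, 0.198, -0.15, 0, 0, 0], [-0.065, 0.198, -0.15, 0, 0, 0], [-0.065, 0.198, -0.15, 0, 0, 0], [-0.065, 0.198, -0.15, 0, 0, 0], [-0.065, 0.198, -0.15, 0, 0, 0]])

```text
clock: 7.75
tcp_pos: [0.4439, 0.152, 0.1642]
orientation: [-0.461, -3.103, 0.004]
contact_force: [-0.2, -0.7, 0.1]
grip_width: 0.0596
gripper_force: 0.0
```

step_arm(rows=[[0, 0, 0, 0, 0, 0], [0, 0, 0, 0, 0, 0]])

```text
clock: 7.92
tcp_pos: [0.4476, 0.1473, 0.1676]
orientation: [0.473, 3.104, -0.001]
contact_force: [-0.1, 0.0, 0.1]
grip_width: 0.0597
gripper_force: 0.0
```

Run:
```python
from h import *
o=r.get_obs();p,rv=o['tcp_pos'],o['orientation'];print(p,rv,o['grip_width'])
im=save('wrist','pics/w4.png')
# where would pin's knob top project if pin were centred? crop
a=im[150:390,155:475];cv2.imwrite('pics/c4.png',cv2.resize(a[:,:,::-1],None,fx=2.5,fy=2.5,interpolation=cv2.INTER_CUBIC))
```

```text
[0.44757603 0.14733834 0.16763946] [ 4.72579317e-01  3.10448462e+00 -8.21210881e-04] 0.05968806944578664
```

View pics/c4.png

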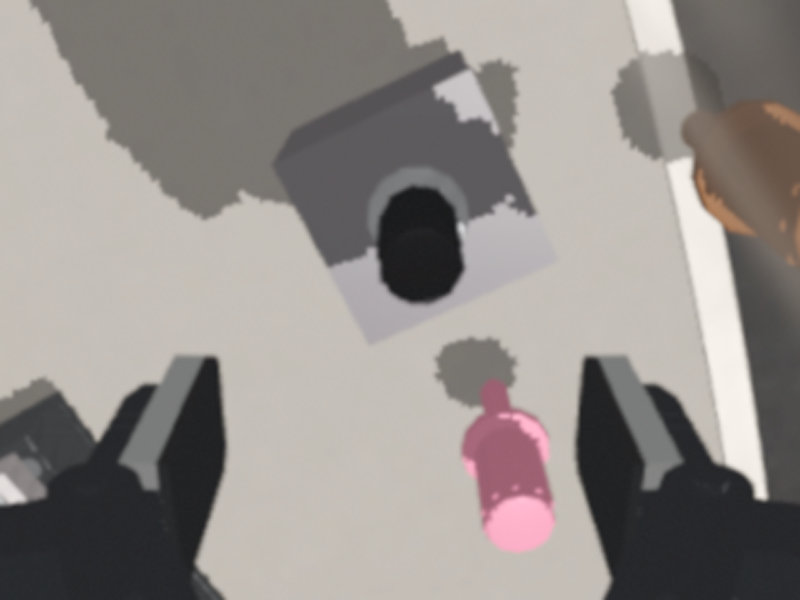

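Run:
```python
from h import *
p=np.array([.44758,.14734,.16764]);rv=np.array([.47258,3.10448,-.00082])
q=watz(323.4,254.8,.095,p,rv);print(q,q-p,R.from_rotvec(rv).inv().apply(q-p),r.get_obs()['tcp_pos'])
```

```text
[0.44570094 0.1530276  0.095     ] [-0.00187906  0.0056876  -0.07264   ] [0.00358892 0.00489361 0.07263347] [0.44764826 0.14714456 0.1679053 ]
```

step_arm(rows=[[-0.003, 0.008, -0.06, 0, 0, 0], [-0.003, 0.008, -0.11, 0, 0, 0], [-0.003, 0.008, -0.14, 0, 0, 0], [-0.003, 0.008, -0.152, 0, 0, 0], [-0.003, 0.008, -0.152, 0, 0, 0]])

```text
clock: 8.38
tcp_pos: [0.4445, 0.152, 0.0754]
orientation: [-0.473, -3.105, 0.002]
contact_force: [0.7, -0.2, -0.4]
grip_width: 0.0601
gripper_force: 0.0
```

step_arm(rows=[[0, 0, 0, 0, 0, 0], [0, 0, 0, 0, 0, 0], [0, 0, 0, 0, 0, 0], [0, 0, 0, 0, 0, 0], [0, 0, 0, 0, 0, 0]], jaw=1, squeeze=60)

```text
clock: 8.8
tcp_pos: [0.4452, 0.1538, 0.0774]
orientation: [0.469, 3.104, 0.003]
contact_force: [-0.9, -1.0, 7.6]
grip_width: 0.0186
gripper_force: 58.3
```

step_arm(rows=[[0, 0, 0, 0, 0, 0], [0, 0, 0, 0, 0, 0], [0, 0, 0, 0, 0, 0]])

```text
clock: 9.05
tcp_pos: [0.4452, 0.1538, 0.0774]
orientation: [0.469, 3.104, 0.003]
contact_force: [-0.8, -0.9, 7.2]
grip_width: 0.0185
gripper_force: 58.3
```

step_arm(rows=[[0, 0, 0.03, 0, 0, 0], [0, 0, 0.08, 0, 0, 0], [0, 0, 0.14, 0, 0, 0], [0, 0, 0.2, 0, 0, 0], [0, 0, 0.2, 0, 0, 0]])

```text
clock: 9.47
tcp_pos: [0.4479, 0.1548, 0.2026]
orientation: [0.469, 3.098, 0.012]
contact_force: [1.5, 1.5, -0.7]
grip_width: 0.0182
gripper_force: 58.9
```

step_arm(rows=[[0.08, -0.29, 0, 0, 0, 0], [0.08, -0.29, 0, 0, 0, 0], [0.08, -0.29, 0, 0, 0, 0], [0.08, -0.29, 0, 0, 0, 0], [0.08, -0.29, 0, 0, 0, 0]])

```text
clock: 9.88
tcp_pos: [0.493, -0.0268, 0.1971]
orientation: [0.479, 3.102, -0.002]
contact_force: [-0.2, -0.3, 0.1]
grip_width: 0.0185
gripper_force: 59.0
```

step_arm(rows=[[0.042, -0.055, -0.055, 0, 0, 0], [0.042, -0.055, -0.055, 0, 0, 0], [0.042, -0.055, -0.055, 0, 0, 0], [0.042, -0.055, -0.055, 0, 0, 0], [0.042, -0.055, -0.055, 0, 0, 0]])

```text
clock: 10.3
tcp_pos: [0.5171, -0.0526, 0.1635]
orientation: [0.468, 3.106, 0.001]
contact_force: [0.7, -0.1, -0.8]
grip_width: 0.0185
gripper_force: 59.0
```

Run:
```python
from h import *
o=r.get_obs();p,rv=o['tcp_pos'],o['orientation'];print(list(p),list(rv),o['grip_width'],o['contact_force'])
im=save('wrist','pics/w5.png')
a=im[150:390,155:475];a=cv2.resize(a[:,:,::-1],None,fx=2.5,fy=2.5,interpolation=cv2.INTER_CUBIC)
cv2.imwrite('pics/c5.png',a)
save('side','pics/s5.png');save('top','pics/t5.png')
```

```text
[np.float64(0.5171422008488316), np.float64(-0.05259307821234118), np.float64(0.16349733714536668)] [np.float64(0.4678533100742389), np.float64(3.1064371136971696), np.float64(0.0012115967668382495)] 0.01847839401707784 [ 0.7243076  -0.08309118 -0.77960025]
```

View pics/c5.png

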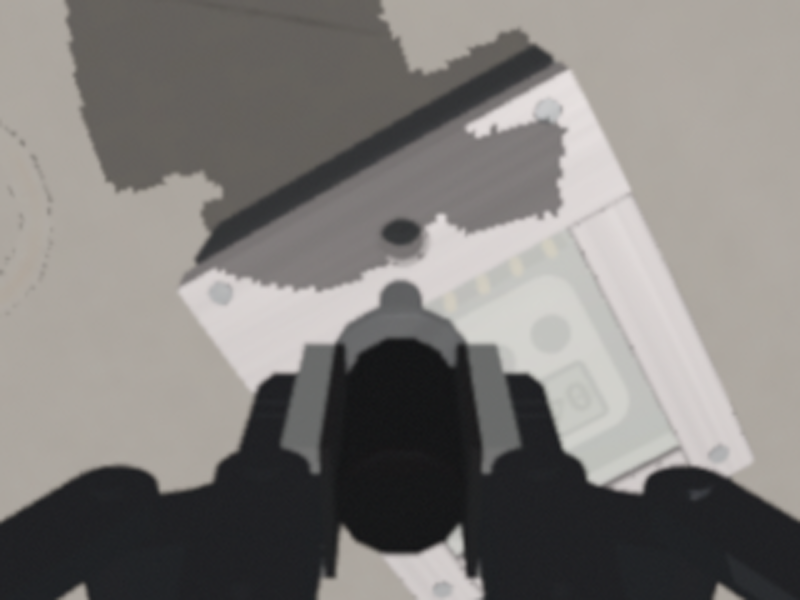

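```bash
cat >> h.py <<'E'
def wproj(P,p,rv):
    c=eyes.camera_info('wrist');K=c['mtx'];T=c['tool_from_camera'];M=R.from_rotvec(rv).as_matrix()
    q=T[:3,:3].T@(M.T@(np.array(P)-p)-T[:3,3]);n=np.hypot(*q[:2]);t=np.arctan2(n,q[2])
    return K[:2,2]+K[0,0]*t*q[:2]/n
E
python3 - <<'E'
from h import *
p=np.array([.51714,-.05259,.16350]);rv=np.array([.46785,3.10644,.00121])
M=R.from_rotvec(rv).as_matrix()
def cr(P): return (wproj(P,p,rv)-[155,150])*2.5
for dx in(-.003,0,.003):
  o=p-[0,0,.0274]+M@[dx,0,0]
  circ=lambda rad,z:np.array([cr(o+[rad*np.cos(a),rad*np.sin(a),z]) for a in np.linspace(0,6.28,60)])
  for n,rad,z in(('tipend r3',.003,-.042),('shank r5',.005,-.037),('collar',.014,.0),('collartop',.014,.005),('knobtop',.01,.045)):
    c=circ(rad,z);print(dx,n,c.min(0).round(),c.max(0).round())
print('hole meas',watz(155+403/2.5,150+237/2.5,.0576,p,rv), 'tcp now',r.get_obs()['tcp_pos'])
E
```

```text
-0.003 tipend r3 [386. 282.] [413. 306.]
-0.003 shank r5 [377. 281.] [422. 323.]
-0.003 collar [325. 306.] [475. 441.]
-0.003 collartop [323. 316.] [477. 454.]
-0.003 knobtop [331. 454.] [471. 568.]
0 tipend r3 [386. 269.] [413. 294.]
0 shank r5 [377. 268.] [422. 310.]
0 collar [324. 290.] [476. 427.]
0 collartop [322. 301.] [478. 440.]
0 knobtop [330. 436.] [472. 552.]
0.003 tipend r3 [386. 257.] [413. 282.]
0.003 shank r5 [377. 255.] [422. 298.]
0.003 collar [324. 275.] [476. 413.]
0.003 collartop [322. 284.] [478. 426.]
0.003 knobtop [329. 416.] [473. 536.]
hole meas [ 0.51840883 -0.05188832  0.0576    ] tcp now [ 0.51740432 -0.05227471  0.16372652]
```

The pin is held nearly upright. Its tip is at about (401,293) and the lid hole at about (403,240) in the crop. I've used my 10 views, so I'll refine the hole and tip positions numerically.

Run:
```python
from h import *
o=r.get_obs();p,rv=o['tcp_pos'],o['orientation'];print(list(p),list(rv))
im=eyes.grab_frame('wrist');cv2.imwrite('pics/w6.png',im[:,:,::-1])
g=cv2.cvtColor(im,cv2.COLOR_RGB2GRAY)
print('cols 300..332');
for y in range(232,284): print(y,' '.join('%3d'%v for v in g[y,300:332]))
```

```text
[np.float64(0.5174043239248719), np.float64(-0.05227470592581261), np.float64(0.16372651933432966)] [np.float64(0.4661846151229205), np.float64(3.1058429537344914), np.float64(0.001703303950070636)]
cols 300..332
232 122 122 122 122 122 122 122 122 123 123 124 124 124 125 124 124 124 124 124 123 123 124 123 125 124 125 125 126 124 124 123 124
233 122 122 122 122 122 122 123 123 123 124 124 124 125 124 124 124 124 124 123 123 124 124 125 125 125 125 125 124 124 124 123 126
234 123 122 122 122 122 123 123 124 124 124 124 124 124 124 123 123 123 123 124 124 124 125 125 125 125 125 124 124 123 123 124 137
235 122 123 123 122 123 123 124 124 124 124 124 123 122 121 120 120 121 121 123 124 124 125 125 125 124 123 123 123 123 123 125 153
236 123 123 124 124 124 124 125 124 124 123 120 116 114 110 109 110 111 112 115 119 123 123 124 124 123 123 123 124 124 124 128 154
237 123 124 124 124 124 125 125 124 122 119 110  98  90  82  77  78  81  86  94 105 114 119 122 123 124 124 125 126 128 138 151 161
238 124 125 125 125 125 124 123 121 116 107  92  74  66  60  57  57  60  63  69  80  95 111 118
[... 5276 characters left out ...]
 107 107 107 106 105 103 102 100 100 100
279 104 107 107 106 107 107 107 108 107 108 108 108 108 109 109 109 109 109 109 108 108 107 107 106 105 104 104 103 103 102 102 101
280 106 107 107 107 107 108 107 107 108 108 108 109 109 108 108 109 108 109 108 108 107 106 105 105 105 103 104 104 103 103 104 103
281 106 106 107 107 108 107 107 107 108 108 108 109 109 108 109 108 108 108 108 107 106 106 105 103 103 103 103 103 103 104 104 104
282 106 106 107 107 107 107 107 108 108 109 108 108 108 108 108 108 108 107 107 106 105 104 104 104 104 104 103 104 104 104 105 105
283 107 107 107 107 108 108 108 108 108 107 106 106 105 106 106 105 105 105 103 103 102 102 102 104 103 103 103 104 104 104 106 106
```

Run:
```python
from h import *
p=np.array([.51740,-.05227,.16373]);rv=np.array([.46618,3.10584,.00170]);M=R.from_rotvec(rv).as_matrix()
h=watz(316.2,246,.0576,p,rv); h2=watz(316.2,246,.0546,p,rv)
for dx in(-.002,-.003,-.004):
    o=p-[0,0,.0274]+M@[dx,.0002,0]
    c=np.array([wproj(o+[.003*np.cos(a),.003*np.sin(a),-.042],p,rv) for a in np.linspace(0,6.28,60)]);print(dx,c.min(0),c.max(0))
t=p+M@[-.003,.0002,0]
print('hole',h,h2,'tip',t,'move',(h-t)/.6, (h-t), M.T@(h-t), M[:,2])
```

```text
-0.002 [309.77378036 260.9242665 ] [320.33358941 270.77827195]
-0.003 [309.78207931 262.58155999] [320.3251478  272.40212174]
-0.004 [309.79041728 264.2333729 ] [320.31666202 274.02028127]
hole [ 0.51962919 -0.05181162  0.0576    ] [ 0.52056127 -0.05207633  0.0546    ] tip [ 0.52032652 -0.05295956  0.16373261] move [-0.00116221  0.00191323 -0.17688768] [-0.00069733  0.00114794 -0.10613261] [0.00108739 0.00076387 0.10613279] [ 1.11079482e-03  9.27983377e-04 -9.99998952e-01]
```

step_arm(rows=[[-0.001, 0.002, -0.03, 0, 0, 0], [-0.001, 0.002, -0.05, 0, 0, 0], [-0.001, 0.002, -0.058, 0, 0, 0], [-0.001, 0.002, -0.065, 0, 0, 0], [-0.001, 0.002, -0.07, 0, 0, 0]])

```text
clock: 10.92
tcp_pos: [0.5169, -0.0521, 0.1211]
orientation: [0.469, 3.106, 0.0]
contact_force: [-0.2, 0.3, -0.6]
grip_width: 0.0186
gripper_force: 59.0
```

step_arm(rows=[[0, 0, -0.004, 0, 0, 0], [0, 0, -0.008, 0, 0, 0], [0, 0, -0.008, 0, 0, 0]])

```text
clock: 11.17
tcp_pos: [0.5168, -0.0523, 0.1162]
orientation: [0.469, 3.106, 0.0]
contact_force: [0.0, 1.0, -0.8]
grip_width: 0.0185
gripper_force: 59.0
```

step_arm(rows=[[0, 0, -0.007, 0, 0, 0], [0, 0, -0.014, 0, 0, 0], [0, 0, -0.021, 0, 0, 0], [0, 0, -0.021, 0, 0, 0]])

```text
clock: 11.5
tcp_pos: [0.5162, -0.0522, 0.1027]
orientation: [-0.469, -3.105, 0.0]
contact_force: [-0.2, -0.4, -1.4]
grip_width: 0.018
gripper_force: 59.0
```

step_arm(rows=[[0, 0, -0.006, 0, 0, 0], [0, 0, -0.012, 0, 0, 0], [0, 0, -0.012, 0, 0, 0]])

```text
clock: 11.75
tcp_pos: [0.5164, -0.0523, 0.0957]
orientation: [-0.469, -3.105, 0.0]
contact_force: [0.1, -0.1, 0.5]
grip_width: 0.0186
gripper_force: 59.0
```

step_arm(rows=[[0, 0, -0.007, 0, 0, 0], [0, 0, -0.014, 0, 0, 0], [0, 0, -0.018, 0, 0, 0], [0, 0, -0.018, 0, 0, 0]])

```text
clock: 12.08
tcp_pos: [0.5166, -0.0523, 0.0851]
orientation: [-0.469, -3.106, 0.0]
contact_force: [-0.4, 0.3, -0.2]
grip_width: 0.0182
gripper_force: 59.1
```

step_arm(rows=[[0, 0, -0.004, 0, 0, 0], [0, 0, -0.008, 0, 0, 0], [0, 0, -0.012, 0, 0, 0], [0, 0, -0.012, 0, 0, 0]])

```text
clock: 12.42
tcp_pos: [0.5164, -0.0524, 0.078]
orientation: [-0.469, -3.106, 0.0]
contact_force: [-0.7, -0.7, 3.1]
grip_width: 0.0182
gripper_force: 59.4
```

step_arm(rows=[[0, 0, -0.003, 0, 0, 0], [0, 0, -0.006, 0, 0, 0], [0, 0, -0.006, 0, 0, 0]])

```text
clock: 12.67
tcp_pos: [0.5168, -0.0524, 0.0754]
orientation: [-0.47, -3.106, -0.001]
contact_force: [-4.3, 0.1, 10.9]
grip_width: 0.0185
gripper_force: 60.8
```

step_arm(rows=[[0, 0, -0.002, 0, 0, 0], [0, 0, -0.003, 0, 0, 0], [0, 0, -0.003, 0, 0, 0]])

```text
clock: 12.92
tcp_pos: [0.517, -0.0525, 0.0751]
orientation: [0.47, 3.106, 0.003]
contact_force: [-9.1, 0.8, 30.7]
grip_width: 0.0184
gripper_force: 62.8
```

step_arm(rows=[[0, 0, 0, 0, 0, 0], [0, 0, 0, 0, 0, 0], [0, 0, 0, 0, 0, 0], [0, 0, 0, 0, 0, 0], [0, 0, 0, 0, 0, 0]])

```text
clock: 13.33
tcp_pos: [0.517, -0.0525, 0.0751]
orientation: [0.47, 3.106, 0.003]
contact_force: [-10.2, 0.2, 29.8]
grip_width: 0.0182
gripper_force: 62.8
```

Run:
```python
from h import *
save('side','pics/s9.png');g=r.get_obs();print(g['tcp_pos'],g['contact_force'],g['clock'])
a=cv2.imread('pics/side.png').astype(int);b=cv2.imread('pics/s9.png').astype(int);d=abs(a-b).sum(2)
for n,(x,y,w,h) in dict(bottle=(255,170,22,38),amber=(472,190,45,85),vial=(288,300,15,28),button=(398,305,26,22)).items(): print(n,d[y:y+h,x:x+w].mean())
```

```text
[ 0.51697521 -0.05249651  0.07507065] [-9.11885061  0.62419245 30.76439932] 13.3833
bottle 18.523923444976077
amber 18.170980392156864
vial 37.05714285714286
button 15.026223776223777
```

```bash
python3 -c "
from bench import r
print(r.hand_in())"
```

```text
the job is handed in; nothing more can be done
None
```

I handed the job in at about 13 s, with the gripper still holding the pin pressed down at a steady 30 N or so. The reader was zeroed, the lid swung down and the pin pushed through to a hard stop at the height expected for a shut lid. `hand_in` gave no verdict, and I checked the bottles, vial and final button position only by comparing side-camera images: the vial area changed most, which I put down to arm shadow.

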